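Catch the falling lid of the bead case

TASK

The lid of the bead case stands open, leaning back; close it without a bang. Tip the lid forward past upright so that it falls on its own, catch it well before it lands on the back (the outside) of a finger under its orange tab, then keep it on the finger and lower it gently until it is fully shut, and take the finger away. Do not pinch or force the lid, and leave the bowl, jar and spool alone.

Things in the scene. Friction and masses are not known exactly. Their poses are not given: they have to be found in the camera images.
- case: White open bead case with six compartments, fixed to the table: 130 mm deep (x), 200 mm wide (y), 60 mm tall, walls 4 mm. Origin at the centre of its underside on the table; +x points from its front wall (outer face at x = -65 mm) to the hinge side, towards the robot's left (world +y) give or take 0.35 rad, so the tab side looks to the robot's right; z up.
- lid_hinge (a point): Middle of the hinge axis, which runs along the case's y, at x = +65 mm, z = 60 mm in the case's frame; fixed to the case, axes as the case's. The lid is a clear panel in a blue frame, 130 mm from hinge to front, 204 mm wide, 6 mm thick, about 0.2 kg (1 N at the tab). Shut, its underside is 1 mm above the case's rim.
- lid_tab (a point): Middle of the outer end of the lid's orange pull tab, in mid-thickness, 160 mm from the hinge axis. The tab is 90 mm wide, 6 mm thick and overhangs the case's front wall by 30 mm: a fingertip can stay under it in front of the case until the lid is shut. Turns with the lid: x runs from tab to hinge, z is the normal of the outer face (up when shut).
- lid (a joint): Lid angle, rad: 0 shut and level, 1.57 upright, 1.80 leaning back on its stop, where it settles by itself at the start. The hinge is damped, nearly frictionless: let go at about 1.45 the lid falls slowly, then faster, up to 0.55 to 0.8 rad/s; it takes 2.8 to 4 s to reach 0.7 rad and over 1 s more to land with a knock. A finger holds it with about 1 N.
- bowl: Loose white bowl, 84 mm across the rim, 35 mm tall, origin at the centre of its underside. Beside or behind the case; not to be moved.
- jar: Loose amber jar with a brass cap, 60 mm in diameter, 85 mm tall, origin at the centre of its underside. Beside or behind the case; not to be moved.
- spool: Loose copper-coloured spool, 52 mm in diameter, 50 mm tall, origin at the centre of its underside. Beside or behind the case; not to be moved.

How it is judged:
By the outcome, as a careful person would: the job done as asked, in the order asked, and still so for the second after the job is handed in, with the robot touching nothing.
It also fails if it takes over 64 s, if anything falls off the work surface, if the arm or the gripper's body presses on something with over 40 N, if the wrist force passes 120 N, or if a joint passes its speed limit or range.

ROBOT

A 6-joint arm with a two-finger parallel gripper is mounted at the origin on the work surface. World frame = base frame: x ahead of the robot, y to its left, z up, the work surface at z = 0. Lengths are in m, angles in rad, forces in N, time in s.
With the tool pointing down it reaches from about 0.35 to 0.8 m from the base axis. Payload 7.3 kg.
Tool frame: the origin (TCP) lies between the finger pads; the fingertips stand 25 mm ahead of it and the grasp point (between the pads) lies 6 mm ahead of it (r.tip_extent is the distance from the TCP to the fingertips, in m); z points along the fingers, y is the line along which they close (so a half turn about z gives the same grasp; the last joint's range is limited). The gripper opens to 85 mm and grips with 20 to 120 N. Pads are 22 mm wide; open, the fingers measure 114 mm over their backs; the gripper's body (76 mm by 85 mm) begins 54 mm behind the grasp point. The pads swing forward as they close: fully open they stand 13 mm farther back than shut.
Start: joints at [-1.405, 0.342, 1.524, -0, 1.275, -0.146], TCP at [0.161, -0.5, 0.225] pointing down, gripper open.
Joint ranges: [-2.53, 2.53], [-0.77, 2.02], [0.04, 2.7], [-1, 4.14], [0.28, 2.66], [-3.11, 3.11]. Speed limits (rad/s): [2.57, 2.57, 3.14, 3.14, 3.14, 3.14].

INTERFACE

Orientations are given as a unit quaternion [x, y, z, w].
In Python, from workcell import r, command_gripper, optics gives the robot as it stands. The module is installed in compiled form; this text tells all that it offers. Calls block until the motion is done:
- r.reach(position, orientation): joint-space move of the TCP to a pose.
- r.move_straight(position, orientation=None, speed=0.15, max_force=None): straight line of the TCP; orientation=None keeps the orientation; speed is the mean speed in m/s. With max_force (N) it stops when the force on the tool has changed by that much, and returns True; else False.
- r.movej(angles): joint-space move.
- command_gripper(opening, force=None): finger opening in m; force is the grip in N (None keeps the last); returns when the fingers have stopped.
- r.hold(seconds).
- r.solve_ik(position, orientation): joint angles nearest the present ones, or None.
- r.read_state(): the state.
- optics.get_image(name): name is "scene" or "side" or "wrist"; returns (picture, depth): 420x560x3 uint8, red, green, blue; 420x560 float32, m along the optical axis (not along the pixel's ray), 0 where there is no reading.
- optics.camera_model(name): a dict with "K" (3x3 intrinsics, pixels), "R" (3x3) and "t" (3): a world point X has camera coordinates R X + t; the wrist camera has in their place "tool_from_camera" (4x4, takes a point from camera to tool coordinates, whose origin is the TCP and whose axes are the flange's). Camera axes: x right, y down, z forward; pixel columns grow to the right and rows downward; lengths in m; the calibration is good to about 2 mm. The wrist camera is an equidistant fisheye: a pixel r from the principal point sees the ray r / f radians off the axis. A picture is of the moment at which its call begins: read the wrist's pose just before it. camera_model takes no time and is no camera call.
A pose or a line that the arm cannot do raises r.PlanningError and nothing moves.
- r.finish_job(): hands the job in; it is judged then, once.
The state is a dict: "time_s": time; "joint_positions": joint angles; "dq": joint speeds; "tau": joint torques, N m; "eef_pos": TCP position; "eef_rot": TCP orientation; "contact_force": force on the tool from outside, world axes, zero at the start; "torque": the same for the moment, N m; "grip_width": finger opening in m; "grip_force": force on a finger pad.
Only numpy, scipy, OpenCV 4.12 (cv2) and the standard library are available. Lean on these libraries where they do the work, as an engineer would, in place of code of your own. Each camera call takes 0.05 s, during which the arm holds its last target. There are 200 camera calls.

## Working session

There is one attempt and no reset: what is moved stays moved. The work goes in short steps, each a Python script; the robot and the scene stay as the last script left them, time stands still between calls to the robot, and variables do not carry over. Pictures are saved under pics/ and viewed, at most 10 in all, crops included, and the job is handed in when it is done.

```bash
mkdir -p pics
python3 - <<'E'
from workcell import r, command_gripper, optics
import cv2, numpy as np
for n in("scene","side"):
    p,d=optics.get_image(n); cv2.imwrite(f"pics/{n}0.png",p[:,:,::-1]); np.savez(f"{n}0.npz",p=p,d=d)
    m=optics.camera_model(n); print(n,{k:np.round(v,3).tolist() for k,v in m.items() if k in("K","R","t")})
s=r.read_state(); print(s)
E
```

```text
scene {'K': [[462.196, 0.0, 273.696], [0.0, 462.196, 215.54], [0.0, 0.0, 1.0]], 'R': [[-0.179, 0.984, -0.014], [0.735, 0.124, -0.667], [-0.654, -0.129, -0.745]], 't': [0.039, -0.403, 1.219]}
side {'K': [[391.634, 0.0, 279.049], [0.0, 391.634, 209.293], [0.0, 0.0, 1.0]], 'R': [[0.804, -0.595, 0.015], [-0.419, -0.584, -0.695], [0.422, 0.553, -0.719]], 't': [-0.444, 0.367, 0.543]}
{'time_s': 0.1, 'joint_positions': array([-1.40497162e+00,  3.42674222e-01,  1.52491613e+00,  5.17024744e-05,
        1.27541209e+00, -1.46019320e-01]), 'dq': array([-0.00053355, -0.00245941, -0.00109656, -0.00126902, -0.00122336,
       -0.00102907]), 'tau': array([ 2.39781933e-03, -4.34447765e+01, -2.46489108e+01,  2.42527176e-05,
        4.65892590e-03, -2.72231944e-06]), 'eef_pos': array([ 0.16104328, -0.49930598,  0.22388635]), 'eef_rot': array([ 9.87869696e-01,  1.55283505e-01,  1.77448960e-05, -7.05101682e-04]), 'contact_force': array([ 0.86221467,  0.35783833, -0.50128488]), 'torque': array([ 0.03939871, -0.05098664,  0.00798859]), 'grip_force': 0.0, 'grip_width': 0.0855677300105267}
```

View pics/scene0.png

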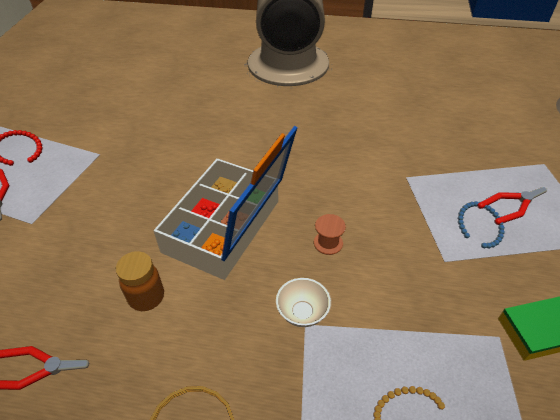

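View pics/side0.png

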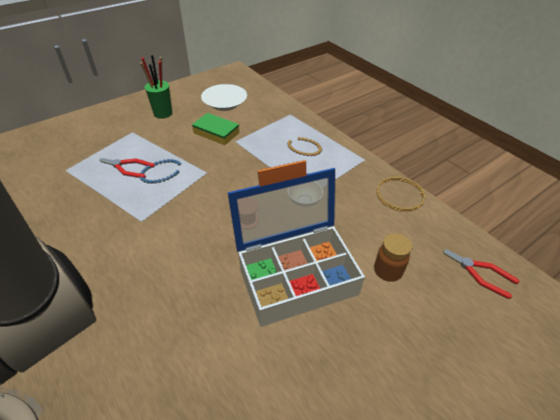

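The scene view shows the case at about (215,215) with the lid leaning right, the orange tab at (268,158), the jar at (140,280), the spool at (329,234) and the bowl at (303,302). The side view shows the open front towards the camera, with the tab at (283,173) and nothing in front of the case.

```bash
cat > loc.py <<'E'
import numpy as np, cv2
from workcell import optics
def cloud(n,d):
    m=optics.camera_model(n);K,R,t=(np.array(m[k]) for k in "KRt")
    v,u=np.indices(d.shape); X=np.stack([(u-K[0,2])/K[0,0]*d,(v-K[1,2])/K[1,1]*d,d],-1)
    return (X-t)@R   # R^T (x-t)
E
python3 - <<'E'
from loc import *
for n in("scene","side"):
    f=np.load(n+"0.npz");p,d=f["p"].astype(int),f["d"];W=cloud(n,d)
    hsv=cv2.cvtColor(f["p"],cv2.COLOR_RGB2HSV);H,S,V=hsv[...,0],hsv[...,1],hsv[...,2]
    box=np.zeros(d.shape,bool)
    if n=="scene": box[150:280,150:300]=1
    else: box[155:325,225:370]=1
    box&=d>0
    z=W[...,2]
    rim=box&(S<60)&(V>130)&(abs(z-.06)<.005)
    P=W[rim]; rc=cv2.minAreaRect(P[:,:2].astype(np.float32)); print(n,"rim",rim.sum(),rc,cv2.boxPoints(rc).round(4).tolist(),np.median(P[:,2]))
    ob=box&(H>4)&(H<16)&(S>180)&(z>.16); P=W[ob]; print("tab",ob.sum(),P.mean(0),P.min(0),P.max(0))
    b=cv2.minAreaRect(P[:,:2].astype(np.float32));print(b, P[P[:,2]>P[:,2].max()-.006].mean(0))
    bl=box&(H>100)&(H<125)&(S>150)&(z>.07);P=W[bl];c=P.mean(0);u,s,vt=np.linalg.svd(P-c);print("blue",len(P),c,vt[2],s/np.sqrt(len(P)))
    # objects
    for nm,bx in (dict(jar=(250,312,112,170),spool=(212,255,308,350),bowl=(275,330,270,335)).items() if n=="scene" else dict(jar=(230,285,370,415)).items()):
        a=W[bx[0]:bx[1],bx[2]:bx[3]].reshape(-1,3);a=a[(a[:,2]>.012)];print(nm,len(a),np.percentile(a,2,0),np.percentile(a,98,0))
E
```

```text
scene rim 456 ((0.578399658203125, -0.03337634354829788), (0.13063956797122955, 0.20229259133338928), 73.64127349853516) [[0.46299999952316284, -0.06759999692440033], [0.6571000218391418, -0.12449999898672104], [0.6937999725341797, 0.0007999999797903001], [0.49970000982284546, 0.05779999867081642]] 0.05997682086550779
tab 321 [0.62529075 0.06167561 0.20386305] [0.57203654 0.0481186  0.18496686] [0.65181264 0.07447245 0.21649529]
((0.6124792098999023, 0.06534460186958313), (0.00933111272752285, 0.08246738463640213), 71.29295349121094) [0.62937303 0.0618023  0.21452625]
blue 699 [0.65424324 0.03863343 0.14064358] [ 0.28159021  0.93667493 -0.20819952] [0.062966   0.0417204  0.00134331]
jar 2018 [ 0.72294845 -0.13662517  0.01456584] [ 0.77428954 -0.0855089   0.08697743]
spool 771 [0.56598362 0.14072633 0.01413085] [0.61246086 0.18540196 0.05228228]
bowl 1480 [0.69335331 0.09970232 0.01251304] [0.77080807 0.17552693 0.03700215]
side rim 804 ((0.578091561794281, -0.02994222193956375), (0.1341586410999298, 0.20085756480693817), 73.50779724121094) [[0.462799996137619, -0.0658000037074089], [0.6553000211715698, -0.12280000001192093], [0.6934000253677368, 0.005900000222027302], [0.5008000135421753, 0.06289999932050705]] 0.059995563536267206
tab 635 [0.60294532 0.06489919 0.202406  ] [0.56229418 0.04996651 0.18720656] [0.64511213 0.08068927 0.21581995]
((0.6034949421882629, 0.06512609869241714), (0.009675777517259121, 0.0850658193230629), 73.15911865234375) [0.60344076 0.0672978  0.21264051]
blue 1383 [0.59398713 0.0537162  0.14498125] [-0.27604933 -0.9336169   0.22837745] [0.07420281 0.04411173 0.00116497]
jar 1279 [ 0.71261358 -0.14429177  0.01459575] [ 0.76267965 -0.09252227  0.08673577]
```

```bash
cat > kin.py <<'E'
import numpy as np
from scipy.spatial.transform import Rotation as Ro
from workcell import r, command_gripper, optics
yaw=np.deg2rad(73.6); C=np.array([.578,-.032,0])
ex=np.array([np.cos(yaw),np.sin(yaw),0]); ey=np.array([-ex[1],ex[0],0]); ez=np.array([0,0,1.])
Hg=C+.065*ex+.06*ez
def pose(s,z,p,sg=1,lat=0.,ext=.025):
    """TCP pose with the tip centre at s along ex from the hinge and world height z, tool pitched p below level."""
    tz=np.cos(p)*ex-np.sin(p)*ez; ty=sg*(np.sin(p)*ex+np.cos(p)*ez); tx=np.cross(ty,tz)
    P=Hg+s*ex+lat*ey; P[2]=z
    return P-ext*tz, Ro.from_matrix(np.c_[tx,ty,tz]).as_quat()
E
python3 - <<'E'
from kin import *
print(r.tip_extent, np.round(optics.camera_model("wrist")["tool_from_camera"],3).tolist())
for sg in(1,-1):
  for s,z,p in[(.07,.26,1.3),(.07,.19,1.3),(-.02,.19,1.3),(-.05,.27,1.2),(-.19,.2,.8),(-.13,.15,.8),(-.14,.1,.6),(-.148,.04,.4),(-.148,.04,.3),(-.2,.04,.3)]:
    q=r.solve_ik(*pose(s,z,p,sg)); print(sg,s,z,p,None if q is None else np.round(q,2))
E
```

```text
0.025 [[-0.001, -0.947, -0.323, 0.083], [1.0, -0.001, -0.0, 0.0], [-0.0, -0.323, 0.947, -0.151], [0.0, 0.0, 0.0, 1.0]]
1 0.07 0.26 1.3 [-0.11  0.43  1.25  0.27  1.42 -1.44]
1 0.07 0.19 1.3 [-0.11  0.48  1.37  0.28  1.26 -1.48]
1 -0.02 0.19 1.3 [-0.27  0.44  1.43  0.28  1.27 -1.64]
1 -0.05 0.27 1.2 [-0.38  0.38  1.33  0.37  1.47 -1.71]
1 -0.19 0.2 0.8 [-0.8   0.58  1.41  0.65  1.59 -2.23]
1 -0.13 0.15 0.8 [-0.71  0.61  1.53  0.69  1.43 -2.25]
1 -0.14 0.1 0.6 [-0.8   0.77  1.54  0.81  1.49 -2.44]
1 -0.148 0.04 0.4 [-0.85  0.99  1.49  0.89  1.57 -2.6 ]
1 -0.148 0.04 0.3 [-0.87  1.05  1.46  0.93  1.64 -2.63]
1 -0.2 0.04 0.3 [-0.94  1.07  1.38  0.88  1.71 -2.61]
-1 0.07 0.26 1.3 [-0.11  0.43  1.25  0.27  1.42  1.71]
-1 0.07 0.19 1.3 [-0.11  0.48  1.37  0.28  1.26  1.66]
-1 -0.02 0.19 1.3 [-0.27  0.44  1.43  0.28  1.27  1.5 ]
-1 -0.05 0.27 1.2 [-0.38  0.38  1.33  0.37  1.47  1.43]
-1 -0.19 0.2 0.8 [-0.8   0.58  1.41  0.65  1.59  0.91]
-1 -0.13 0.15 0.8 [-0.71  0.61  1.53  0.69  1.43  0.89]
-1 -0.14 0.1 0.6 [-0.8   0.77  1.54  0.81  1.49  0.7 ]
-1 -0.148 0.04 0.4 [-0.85  0.99  1.49  0.89  1.57  0.55]
-1 -0.148 0.04 0.3 [-0.87  1.05  1.46  0.93  1.64  0.52]
-1 -0.2 0.04 0.3 [-0.94  1.07  1.38  0.88  1.71  0.54]
```

```bash
cat >> loc.py <<'E'
from kin import Hg,ex,ey
def theta(n,name=None):
    "lid angle from the blue frame / tab points (fit of direction through the hinge), with counts"
    p,d=optics.get_image(n); W=cloud(n,d)-Hg
    if name: cv2.imwrite(name,p[:,:,::-1])
    h=cv2.cvtColor(p,cv2.COLOR_RGB2HSV).astype(int);H,S=h[...,0],h[...,1]
    s=W@ex; z=W[...,2]; l=W@ey; rho=np.hypot(s,z)
    ok=(d>0)&(abs(l)<.115)&(rho<.17)&(z>-.01)
    bl=ok&(H>100)&(H<125)&(S>150)&(rho>.06)
    tb=ok&(H>4)&(H<16)&(S>180)&(rho>.135)
    f=lambda m: round(float(np.median(np.arctan2(z[m],-s[m]))),3) if m.sum()>10 else None
    return n,"blue",f(bl),int(bl.sum()),"tab",f(tb),int(tb.sum())
E
python3 - <<'E'
from kin import *
from loc import theta
print(theta("scene"),theta("side"))
command_gripper(0.,20)
sg=-1
r.reach(*pose(-.2,.36,1.4,sg)); 
r.move_straight(*pose(.085,.33,1.4,sg),speed=.2)
r.move_straight(*pose(.085,.19,1.4,sg),speed=.12)
s=r.read_state();print(s["time_s"],s["grip_width"],s["contact_force"],theta("scene","pics/s1.png"))
E
```

```text
('scene', 'blue', 1.858, 594, 'tab', 1.845, 390) ('side', 'blue', 1.818, 979, 'tab', 1.814, 582)
5.7667 0.000588799856073707 [-0.32192811 -0.01276716 -0.50394635] ('scene', 'blue', 1.858, 439, 'tab', 1.846, 348)
```

View pics/s1.png

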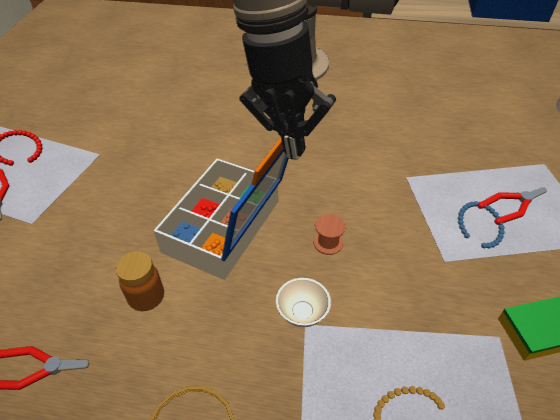

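Run:
```python
from loc import *
from workcell import r
from kin import *
s=r.read_state();print(s["eef_pos"],pose(.085,.19,1.4,-1)[0])
p,d=optics.get_image("scene");W=cloud("scene",d)-Hg
for v in range(120,172,4):
    m=[u for u in range(280,312) if p[v,u].max()<110 and W[v,u]@ex<.13 and W[v,u,2]>.08]
    if m: a=W[v,m]; print(v,m[0],m[-1],"s",(a@ex).min().round(3),(a@ex).max().round(3),"l",(a@ey).min().round(3),(a@ey).max().round(3),"z",(a[:,2].min()+.06).round(3),(a[:,2].max()+.06).round(3))
p,d=optics.get_image("side");cv2.imwrite("pics/side1.png",p[:,:,::-1])
```

```text
[0.61958071 0.1078105  0.21555239] [0.6191515  0.1078208  0.21463624]
120 280 311 s 0.059 0.105 l -0.02 0.007 z 0.272 0.299
124 280 311 s 0.062 0.104 l -0.017 -0.002 z 0.271 0.292
128 280 311 s 0.062 0.105 l -0.015 -0.005 z 0.267 0.286
132 280 310 s 0.063 0.104 l -0.016 -0.008 z 0.264 0.279
136 281 303 s 0.061 0.087 l -0.015 0.004 z 0.254 0.267
140 282 304 s 0.063 0.088 l -0.014 0.004 z 0.248 0.258
144 280 304 s 0.041 0.09 l -0.015 0.031 z 0.204 0.252
148 280 304 s 0.036 0.09 l -0.014 0.045 z 0.185 0.245
152 280 302 s 0.03 0.09 l -0.014 0.061 z 0.162 0.238
156 280 299 s 0.025 0.085 l -0.014 0.075 z 0.141 0.231
160 280 281 s 0.025 0.026 l 0.058 0.064 z 0.141 0.146
```

View pics/side1.png

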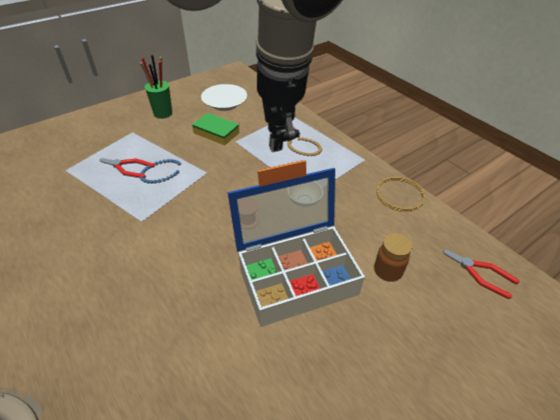

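Run:
```python
from loc import *
from workcell import r
from kin import *
for n,(a,b,c,e) in dict(scene=(100,185,270,325),side=(100,170,250,310)).items():
    p,d=optics.get_image(n);W=cloud(n,d)-Hg
    S,Z,L=W@ex,W[...,2]+.06,W@ey
    m=np.zeros(d.shape,bool);m[a:b,c:e]=1
    m&=(d>0)&(S>.05)&(S<.13)&(abs(L)<.05)&(Z>.1)
    for z0 in np.arange(.18,.3,.01):
        k=m&(Z>=z0)&(Z<z0+.01)
        if k.sum()>3: print(n,round(z0,2),k.sum(),"s",S[k].min().round(3),S[k].max().round(3),"l",L[k].min().round(3),L[k].max().round(3),p[k].mean(0).round())
```

```text
scene 0.22 44 s 0.065 0.086 l -0.014 -0.003 [70. 65. 58.]
scene 0.23 120 s 0.062 0.091 l -0.014 0.005 [47. 44. 39.]
scene 0.24 143 s 0.06 0.09 l -0.015 0.005 [46. 43. 37.]
scene 0.25 146 s 0.061 0.088 l -0.015 0.003 [54. 50. 45.]
scene 0.26 144 s 0.05 0.089 l -0.016 0.001 [24. 23. 21.]
scene 0.27 261 s 0.05 0.104 l -0.016 0.009 [23. 22. 22.]
scene 0.28 238 s 0.052 0.109 l -0.02 0.014 [22. 21. 20.]
scene 0.29 276 s 0.05 0.114 l -0.021 0.012 [21. 21. 20.]
side 0.22 23 s 0.065 0.084 l -0.008 0.01 [ 96.  99. 101.]
side 0.23 57 s 0.061 0.085 l -0.013 0.01 [51. 53. 52.]
side 0.24 47 s 0.06 0.079 l -0.008 0.011 [43. 43. 42.]
side 0.25 18 s 0.062 0.08 l 0.006 0.011 [58. 58. 55.]
side 0.26 39 s 0.055 0.085 l -0.005 0.013 [39. 40. 40.]
side 0.27 61 s 0.052 0.101 l -0.008 0.013 [36. 35. 33.]
side 0.28 67 s 0.05 0.107 l -0.006 0.016 [22. 23. 22.]
side 0.29 59 s 0.05 0.117 l 0.009 0.017 [21. 21. 21.]
```

Run:
```python
from loc import *
a=optics.get_image("scene")[0][90:190,240:340];b=optics.get_image("side")[0][90:190,230:330]
c=optics.get_image("wrist")[0]
o=np.hstack([cv2.resize(x,(400,400),interpolation=cv2.INTER_CUBIC) for x in(a,b)])
cv2.imwrite("pics/crop1.png",o[:,:,::-1]);cv2.imwrite("pics/wr1.png",c[:,:,::-1])
```

```text
(no output)
```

View pics/crop1.png

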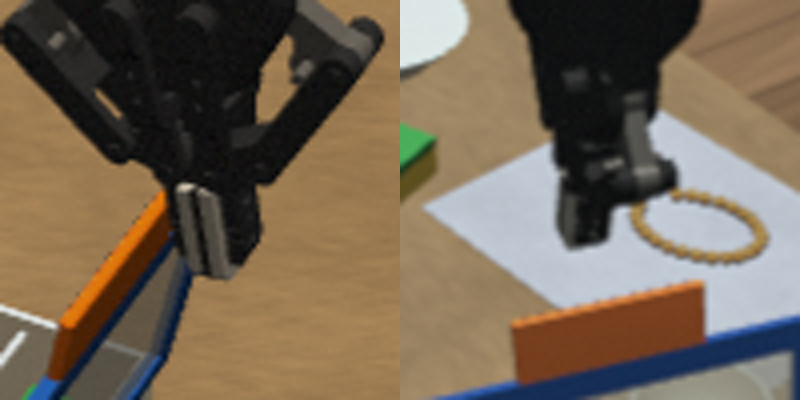

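Run:
```python
from loc import *
from workcell import r
from kin import *
s=r.read_state();p,d=optics.get_image("wrist");m=optics.camera_model("wrist");K=np.array(m["K"]);T=np.array(m["tool_from_camera"])
v,u=np.indices(d.shape);x=(u-K[0,2])/K[0,0];y=(v-K[1,2])/K[1,1];a=np.hypot(x,y);k=np.tan(a)/np.maximum(a,1e-9)
X=np.stack([x*k*d,y*k*d,d],-1)@T[:3,:3].T+T[:3,3]
W=X@Ro.from_quat(s["eef_rot"]).as_matrix().T+s["eef_pos"]
ok=(d>0)&(a<1.0)
z=W[...,2][ok];h,e=np.histogram(z,np.arange(-.06,.3,.01));print(dict(zip(e.round(2),h)))
H=cv2.cvtColor(p,cv2.COLOR_RGB2HSV);t=ok&(H[...,0]>4)&(H[...,0]<16)&(H[...,1]>180)&(W[...,2]>.15)
print(t.sum(),W[t].mean(0) if t.any() else 0, W[t].max(0) if t.any() else 0)
f=(d>0)&(d<.2)&(abs(X[...,0])<.03)&(abs(X[...,1])<.05); print("finger tool z max",np.percentile(X[f][:,2],[50,90,99,100]),f.sum())
```

```text
{np.float64(-0.06): np.int64(225), np.float64(-0.05): np.int64(222), np.float64(-0.04): np.int64(202), np.float64(-0.03): np.int64(202), np.float64(-0.02): np.int64(179), np.float64(-0.01): np.int64(608), np.float64(0.0): np.int64(140935), np.float64(0.01): np.int64(4797), np.float64(0.02): np.int64(11613), np.float64(0.03): np.int64(8658), np.float64(0.04): np.int64(2448), np.float64(0.05): np.int64(5303), np.float64(0.06): np.int64(3116), np.float64(0.07): np.int64(747), np.float64(0.08): np.int64(2101), np.float64(0.09): np.int64(338), np.float64(0.1): np.int64(194), np.float64(0.11): np.int64(234), np.float64(0.12): np.int64(238), np.float64(0.13): np.int64(224), np.float64(0.14): np.int64(264), np.float64(0.15): np.int64(214), np.float64(0.16): np.int64(35), np.float64(0.17): np.int64(227), np.float64(0.18): np.int64(1513), np.float64(0.19): np.int64(271), np.float64(0.2): np.int64(300), np.float64(0.21): np.int64(1531), np.float64(0.22): np.int64(95), np.float64(0.23): np.int64(563), np.float64(0.24): np.int64(755), np.float64(0.25): np.int64(729), np.float64(0.26): np.int64(1777), np.float64(0.27): np.int64(4678), np.float64(0.28): np.int64(5211)}
1305 [0.62102835 0.0627601  0.20977707] [0.64978354 0.07838268 0.26390185]
finger tool z max [-0.0828919  -0.0467028  -0.00660027  0.01047165] 37573
```

View pics/wr1.png

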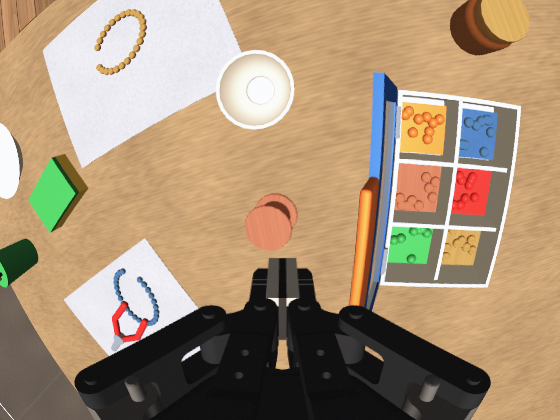

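```bash
sed -i 's/ext=.025/ext=-.006/' kin.py
python3 - <<'E'
from kin import *
from loc import theta
sg=-1
def catch(th,p,down=0.,fwd=.013,off=0.):
    n=np.array([np.sin(th),np.cos(th)]);E=np.array([-.16*np.cos(th),.06+.16*np.sin(th)])+(off-.003)*n
    c=E+fwd*np.array([np.cos(p),-np.sin(p)])-.0145*np.array([np.sin(p),np.cos(p)]);return c[0],c[1]-down,p
open("kin.py","a").write('''
def catch(th,p,down=0.,fwd=.013,off=0.):
    "tip centre (s,z,p) with the tab's lower end edge on the finger's back, fwd from the tip"
    n=np.array([np.sin(th),np.cos(th)]);E=np.array([-.16*np.cos(th),.06+.16*np.sin(th)])+(off-.003)*n
    c=E+fwd*np.array([np.cos(p),-np.sin(p)])-.0145*np.array([np.sin(p),np.cos(p)]);return c[0],c[1]-down,p
''')
for a in[(.01,.255,1.45),(-.1,.285,1.2),catch(.8,.87,fwd=-.05),catch(.8,.87),catch(.4,.5),catch(0,.45),catch(-.05,.45),catch(0,.45,down=.012,fwd=-.06)]:
    q=r.solve_ik(*pose(*a,sg)); print(np.round(a,3),None if q is None else np.round(q,2))
r.move_straight(*pose(.075,.195,1.45,sg),speed=.1)
print(theta("scene"),r.read_state()["time_s"])
r.move_straight(*pose(.03,.195,1.45,sg),speed=.06)
print(theta("scene"),theta("side"),r.read_state()["contact_force"],r.read_state()["time_s"])
E
```

```text
[0.01  0.255 1.45 ] [-0.12  0.45  1.3   0.12  1.38  1.71]
[-0.1    0.285  1.2  ] [-0.45  0.39  1.36  0.37  1.46  1.35]
[-0.157  0.202  0.87 ] [-0.7   0.55  1.49  0.64  1.45  0.97]
[-0.116  0.153  0.87 ] [-0.63  0.59  1.57  0.68  1.32  0.94]
[-0.144  0.101  0.5  ] [-0.79  0.84  1.55  0.88  1.51  0.64]
[-0.155  0.038  0.45 ] [-0.81  0.97  1.53  0.9   1.49  0.54]
[-0.154  0.03   0.45 ] [-0.81  0.99  1.53  0.9   1.48  0.53]
[-0.22   0.058  0.45 ] [-0.9   0.97  1.44  0.83  1.59  0.58]
('scene', 'blue', 1.858, 423, 'tab', 1.846, 297) 6.675
('scene', 'blue', 1.661, 666, 'tab', 1.647, 294) ('side', 'blue', 1.621, 890, 'tab', 1.616, 561) [0.10361445 0.50331966 0.20102646] 7.675
```

Run:
```python
from kin import *
from loc import theta
sg=-1
T=lambda:print(round(r.read_state()["time_s"],2),theta("scene"),theta("side"))
r.move_straight(*pose(.006,.195,1.45,sg),speed=.05); T()
r.move_straight(*pose(.014,.25,1.45,sg),speed=.15); T()
r.move_straight(*pose(-.1,.285,1.2,sg),speed=.3); T()
```

```text
8.31 ('scene', 'blue', 1.494, 913, 'tab', 1.48, 354) ('side', 'blue', 1.449, 758, 'tab', 1.443, 468)
8.93 ('scene', 'blue', 1.452, 1195, 'tab', 1.44, 656) ('side', 'blue', 1.407, 723, 'tab', 1.402, 449)
9.57 ('scene', 'blue', 1.386, 1258, 'tab', 1.372, 721) ('side', 'blue', 1.336, 522, 'tab', 1.331, 372)
```

Run:
```python
from kin import *
from loc import theta
sg=-1
T=lambda n=None:print(round(r.read_state()["time_s"],2),theta("scene",n),theta("side"))
r.move_straight(*pose(*catch(.8,.87,fwd=-.05),sg),speed=.25); T()
r.move_straight(*pose(*catch(.8,.87),sg),speed=.15); T("pics/s2.png")
```

```text
10.22 ('scene', 'blue', 1.276, 1342, 'tab', 1.262, 753) ('side', 'blue', None, 0, 'tab', None, 0)
10.88 ('scene', 'blue', 1.093, 1428, 'tab', 1.079, 769) ('side', 'blue', 1.042, 86, 'tab', None, 0)
```

View pics/s2.png

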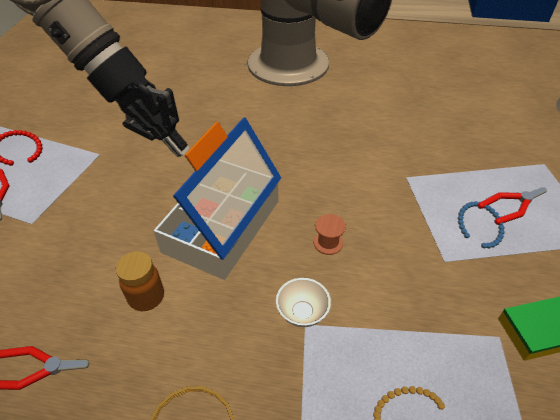

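Run:
```python
from kin import *
from loc import theta
sg=-1
T=lambda n=None:print(round(r.read_state()["time_s"],2),theta("scene",n),r.read_state()["contact_force"].round(2))
r.move_straight(*pose(*catch(.8,.87,fwd=.017),sg),speed=.03); T()
for i in range(6): r.hold(.2); T(f"pics/h{i}.png")
```

```text
11.27 ('scene', 'blue', 0.944, 1439, 'tab', 0.93, 773) [-0.02 -0.11 -0.1 ]
11.52 ('scene', 'blue', 0.826, 1432, 'tab', 0.812, 748) [-0.72 -0.68 -1.2 ]
11.77 ('scene', 'blue', 0.826, 1432, 'tab', 0.81, 750) [-0.33 -0.93 -0.05]
12.02 ('scene', 'blue', 0.826, 1431, 'tab', 0.812, 751) [ 0.4  -0.98  0.26]
12.27 ('scene', 'blue', 0.827, 1430, 'tab', 0.812, 750) [ 0.68 -2.12 -0.61]
12.52 ('scene', 'blue', 0.826, 1431, 'tab', 0.812, 754) [-0.77 -1.32  0.4 ]
12.77 ('scene', 'blue', 0.827, 1431, 'tab', 0.811, 750) [-0.59 -1.39  0.06]
```

View pics/h5.png

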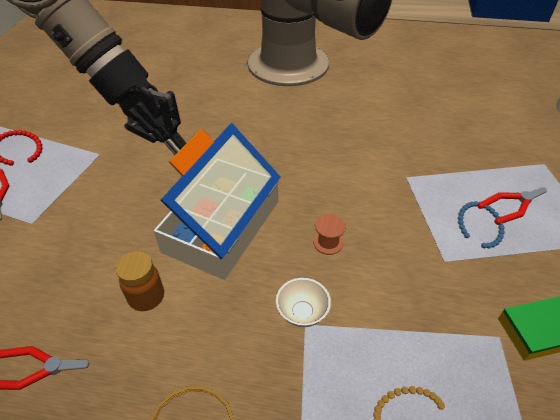

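The lid is caught at about 0.78 rad, with its tab resting on the finger at (190,152). Next I lower it slowly.

Run:
```python
from kin import *
from loc import theta
sg=-1
for th in (.7,.6,.5,.4,.3,.2,.12):
    r.move_straight(*pose(*catch(th,max(th+.07,.45),fwd=.017),sg),speed=.022)
    print(th,round(r.read_state()["time_s"],2),theta("scene","pics/l.png"),r.read_state()["contact_force"].round(1))
```

```text
0.7 13.6 ('scene', 'blue', 0.726, 1396, 'tab', 0.711, 724) [-0.2 -0.5 -0.7]
0.6 14.43 ('scene', 'blue', 0.627, 1391, 'tab', 0.611, 697) [ 1.  -0.1 -0.1]
0.5 15.27 ('scene', 'blue', 0.527, 1363, 'tab', 0.512, 648) [-0.5  0.3 -0.7]
0.4 16.1 ('scene', 'blue', 0.427, 1316, 'tab', 0.413, 414) [-0.6 -0.1 -0.4]
0.3 17.01 ('scene', 'blue', 0.328, 1265, 'tab', 0.313, 246) [-0.8  0.7 -1.7]
0.2 17.93 ('scene', 'blue', 0.227, 1191, 'tab', 0.211, 282) [-0.2 -0.6 -0.6]
0.12 18.72 ('scene', 'blue', 0.146, 1137, 'tab', 0.131, 357) [-0.2  0.5 -0.6]
```

View pics/l.png

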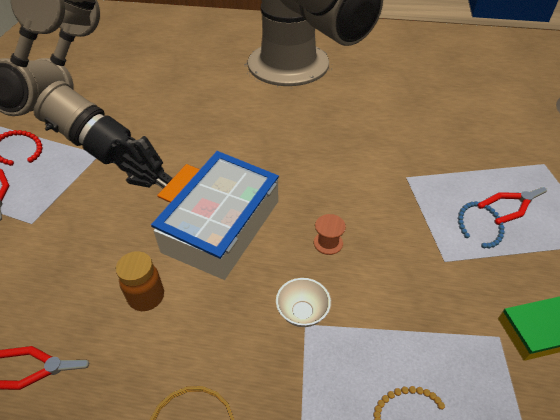

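Run:
```python
from kin import *
from loc import theta
sg=-1
def T(t): print(t,round(r.read_state()["time_s"],2),theta("scene","pics/end.png"),r.read_state()["contact_force"].round(1))
for th in (.06,.02,-.02,-.05,-.08):
    r.move_straight(*pose(*catch(th,.45,fwd=.017),sg),speed=.01); T(th)
r.move_straight(*pose(*catch(-.08,.45,fwd=-.05),sg),speed=.06); T("out")
r.move_straight(*pose(*catch(-.08,.45,fwd=-.10),sg),speed=.1)
r.hold(.5); T("end")
```

```text
0.06 19.88 ('scene', 'blue', 0.087, 1092, 'tab', 0.072, 361) [-0.2  0.8 -1.5]
0.02 20.72 ('scene', 'blue', 0.062, 1082, 'tab', 0.047, 421) [-0.3 -0.4  0.3]
-0.02 21.56 ('scene', 'blue', 0.061, 1081, 'tab', 0.047, 404) [-0.1  0.6  0.4]
-0.05 22.24 ('scene', 'blue', 0.062, 1084, 'tab', 0.048, 407) [-0.2 -1.1 -0. ]
-0.08 22.93 ('scene', 'blue', 0.062, 1083, 'tab', 0.047, 413) [-0.6  0.2 -0.2]
out 24.24 ('scene', 'blue', 0.062, 1084, 'tab', 0.047, 408) [ 0.2  0.  -0.1]
end 25.44 ('scene', 'blue', 0.062, 1083, 'tab', 0.047, 403) [ 0.1 -0.3  0.4]
```

View pics/end.png

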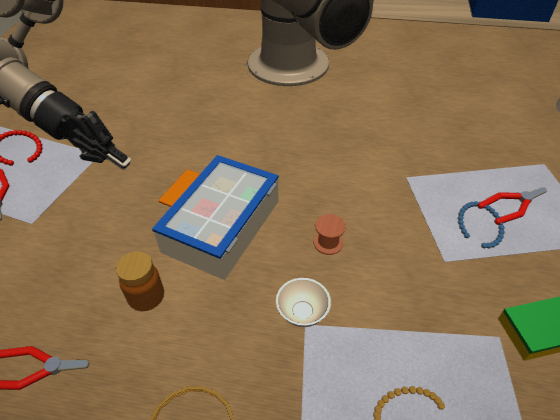

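The lid lies flat on the case, the finger is clear at (128,162), and the jar, spool and bowl are where they were.

```bash
python3 -c "
from workcell import r
print(r.finish_job())"
```

```text
the job is handed in; nothing more can be done
None
```

The lid is shut and the job is handed in at about 25 s of the 64 s: I tipped it past upright, let it fall, caught it on the back of the finger at about 0.78 rad, lowered it gently onto the rim and took the finger away, and the bowl, jar and spool were not moved.

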